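# Sweep spent pellets off the sample deck into its scrap opening

## Task

Clear the spent samples from the steel sample deck: with the fingers, sweep the three rust-red pellets along the deck and over the edge of the scrap opening, so that all three lie in the black pan beneath. Only slide them, never pick one up. Leave the green glass monitor disc, the jar and everything on the bench where they are.

Things in the scene. Friction and masses are not known exactly. Their poses are not given: they have to be found in the camera images.
- deck: Fixed steel sample deck, flat, 300 (x) by 500 (y) mm; its level top face is 60 mm above the bench. Origin: centre of the underside; x to the rear edge, y along its length to the closed end, z up. Upstands 24 mm high at the rear and at the -y end, 14 mm at the +y end; none at the front edge (-x, towards the robot), where a pellet can fall off. Place and yaw (to 7 degrees) vary.
- scrap_mouth (a point): Centre of the rectangular scrap opening cut through the deck near its -y end, at top-face level; axes as the deck's. It measures 260 mm along x, 110 mm along y: the edge over which things are swept lies 55 mm from this point in +y and has no rim. A black fixed pan lies below, its floor 53 mm below the top face.
- pellet1: Spent pressed-powder pellet: rust-red face in a bright aluminium cup, a flat disc 40 mm diameter, 10 mm thick, 20 to 33 g, lying on the deck (red side up). Origin: centre of its underside. It slides easily when pushed by its side.
- pellet2: Spent pressed-powder pellet: rust-red face in a bright aluminium cup, a flat disc 40 mm diameter, 10 mm thick, 20 to 33 g, lying on the deck (red side up). Origin: centre of its underside. It slides easily when pushed by its side.
- pellet3: Spent pressed-powder pellet: rust-red face in a bright aluminium cup, a flat disc 40 mm diameter, 10 mm thick, 20 to 33 g, lying on the deck (red side up). Origin: centre of its underside. It slides easily when pushed by its side.
- monitor: Green glass drift-monitor disc, 40 mm diameter, 10 mm thick, lying flat on the deck among the pellets, 34 g; it stays on the deck. Origin: centre of its underside.
- jar: Amber capped powder jar, 38 mm diameter, 48 mm tall, standing on the deck near its +y end; it stays. Origin: centre of its underside.
- mortar: White porcelain mortar on the bench left of the deck, 110 mm diameter, 62 mm tall. Origin: centre of its underside.
- die: Steel pellet die on the bench right of the deck, 62 mm diameter, 92 mm tall. Origin: centre of its underside.
- wash_bottle: White wash bottle with a red top on the bench right of the deck, 64 mm diameter, about 190 mm tall. Origin: centre of its underside.
- spatula: Steel double-ended micro spatula 200 mm long, 16 mm wide, lying flat on the bench left of the deck. Origin: middle of its underside, x along its length.

How it is judged:
By the outcome, as a careful person would: the job done as asked, in the order asked, and still so for the second after the job is handed in, with the robot touching nothing.
It also fails if it takes over 51 s, if anything falls off the work surface, if the arm or the gripper's body presses on something with over 40 N, if the wrist force passes 120 N, or if a joint passes its speed limit or range.

## Robot

A 6-joint arm with a two-finger parallel gripper is mounted at the origin on the work surface. World frame = base frame: x ahead of the robot, y to its left, z up, the work surface at z = 0. Lengths are in m, angles in rad, forces in N, time in s.
With the tool pointing down it reaches from about 0.25 to 0.775 m from the base axis. Payload 4 kg.
Tool frame: the origin (TCP) lies midway between the tips of the shut fingers; the grasp point (between the pads) lies 19 mm behind it (robot.tcp_to_grasp is the distance from the TCP to the grasp point, in m); z points along the fingers, x is the direction in which the jaws open and shut, and the axes are right-handed (so a half turn about z gives the same grasp; the last joint's range is limited). The gripper opens to 94 mm and grips with 3 to 60 N. Pads are 16 mm wide; open, the fingers measure 119 mm over their backs; the gripper's body (75 mm by 177 mm) begins 78 mm behind the grasp point.
Start: joints at [1.093, 0.087, 1.371, -0, 1.684, -0.103], TCP at [0.201, 0.512, 0.175] pointing down, gripper open.
Joint ranges: [-3.1, 3.1], [-0.76, 2.03], [0.27, 2.55], [-1.08, 4.22], [0.17, 2.65], [-2.57, 2.57]. Speed limits (rad/s): [2.79, 2.79, 3.14, 3.14, 3.14, 3.14].

## Interface

Orientations are given as [roll, pitch, yaw] about the fixed x, y, z axes, in that order (R = Rz(yaw) Ry(pitch) Rx(roll)).
In Python, from bench import get_obs, vision, robot gives the robot as it stands.
- The arm moves only by the tool servo_tool, never from a script. Its argument "targets" is text: rows parted by semicolons, each of 7 numbers parted by spaces: the opening, from 0 (shut) to 1 (fully open), then the shift along the tool's x, y, z as a fraction of full scale, then the turn, a rotation vector about the tool's x, y, z as a fraction of full scale. A call has 1 to 12 rows; each row is the pose to reach, as a shift and turn from the pose commanded when the call began, along the tool's axes at that moment, turning the shorter way round; what a row does not reach only later rows make up. Full scale, the value 1, is 0.25 m for a shift and pi rad for a turn. A row lasts 1/12 s, in which the tool goes at most 41.7 mm and 7.16 degrees, less where a joint would pass 70% of its speed; a pose out of reach is approached as far as the arm can. A call with a number of a shift or a turn outside -1 to 1 is refused whole. A call with a gripper value outside its range is refused whole. The fingers move at their own pace and stop on an object; the grip force is fixed at half the most. Time passes only in rows, so rows that repeat a pose let the fingers close. It gives the time, the measured TCP pose, the force and the opening at its end, in the units of the state.
- get_obs(): the state, without advancing time (a new reading comes with each control period).
- vision.snapshot(name): name is "scene" or "top" or "wrist"; returns a dict with "image" (420x560x3 uint8, red, green, blue), "mtx" (3x3 intrinsics, pixels), "world_from_camera" (4x4, takes a point from camera to world coordinates); the wrist camera has in their place "T_tool_cam" (4x4, takes a point from camera to tool coordinates, whose origin is the TCP and whose axes are the tool frame's). Camera axes: x right, y down, z forward; pixel columns grow to the right and rows downward; lengths in m; the calibration is good to about 2 mm. A picture is of the moment at which its call begins: read the wrist's pose just before it. There is no depth.
- robot.close_job(): hands the job in, once; it reports no verdict.
The state is a dict: "time": time; "joint_positions": joint angles; "qvel": joint speeds; "joint_torque": joint torques, N m; "tool_pos": TCP position; "ee_rot": TCP orientation; "wrist_force": force on the tool from outside, world axes, zero at the start; "wrist_torque": the same for the moment, N m; "width": finger opening in m.
Only numpy, scipy, OpenCV 4.12 (cv2) and the standard library are available. Lean on these libraries where they do the work, as an engineer would, in place of code of your own. Each camera call takes 0.05 s, during which the arm holds its last target.

## Working session

There is one attempt and no reset: what is moved stays moved. The work goes in short steps, Python scripts to look and compute and a tool call to move; the robot and the scene stay as the last step left them, time stands still between calls to the robot, and variables do not carry over. Pictures are saved under pics/ and viewed, and the job is handed in when it is done.

Besides the shell and the picture viewer there is one more tool, called after "Request:" as name(argument=value, ...) on one line, values as JSON. servo_tool: Moves the arm, as the interface text tells. Its arguments: {"type":"object","properties":{"targets":{"type":"string"}},"required":["targets"]}

```bash
mkdir -p pics; ls
cat > h.py <<'E'
import numpy as np, cv2
from bench import get_obs, vision, robot
def snap(n,f):
    s=vision.snapshot(n); cv2.imwrite('pics/'+f,cv2.cvtColor(s['image'],cv2.COLOR_RGB2BGR)); return s
def ray(s,u,v,z):
    d=np.linalg.inv(s['mtx'])@np.array([u,v,1.0]); T=s['world_from_camera']
    d=T[:3,:3]@d; o=T[:3,3]; return o+d*(z-o[2])/d[2]
def px(s,p):
    T=np.linalg.inv(s['world_from_camera']); q=s['mtx']@(T[:3,:3]@np.array(p)+T[:3,3]); return q[:2]/q[2]
E
python3 - <<'E'
from h import *
o=get_obs(); print({k:np.round(v,3) for k,v in o.items()})
a=snap('top','top0.png'); b=snap('scene','scene0.png')
print(a['world_from_camera'],a['mtx'])
E
```

```text
pics
{'time': np.float64(0.0), 'joint_positions': array([ 1.093,  0.088,  1.372, -0.   ,  1.684, -0.103]), 'qvel': array([ 0.001,  0.   ,  0.002,  0.001,  0.   , -0.   ]), 'joint_torque': array([ 2.0000e-03, -3.4017e+01, -3.0244e+01,  7.2000e-02,  3.3000e-02,
       -0.0000e+00]), 'tool_pos': array([0.201, 0.511, 0.174]), 'ee_rot': array([-3.141e+00,  2.000e-03,  1.196e+00]), 'wrist_force': array([-1.058,  0.639,  0.311]), 'wrist_torque': array([ 0.014, -0.003,  0.036]), 'width': np.float64(0.094)}
[[-2.14609934e-02 -9.75968520e-01  2.16852192e-01  2.36812214e-01]
 [-9.99761957e-01  2.18028090e-02 -8.16360597e-04  4.39202162e-02]
 [-3.93124466e-03 -2.16818091e-01 -9.76204108e-01  1.46656267e+00]
 [ 0.00000000e+00  0.00000000e+00  0.00000000e+00  1.00000000e+00]] [[481.89815507   0.         281.23519124]
 [  0.         481.89815507 213.49931737]
 [  0.           0.           1.        ]]
```

View pics/top0.png

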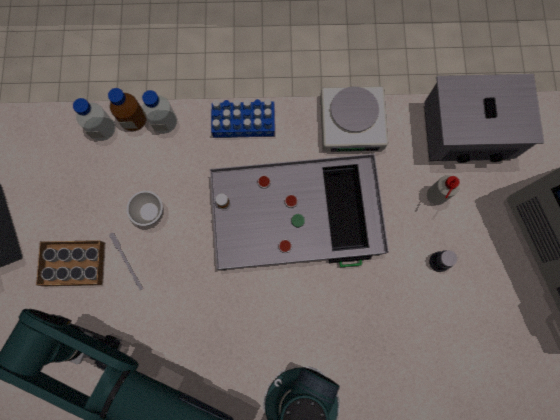

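View pics/scene0.png

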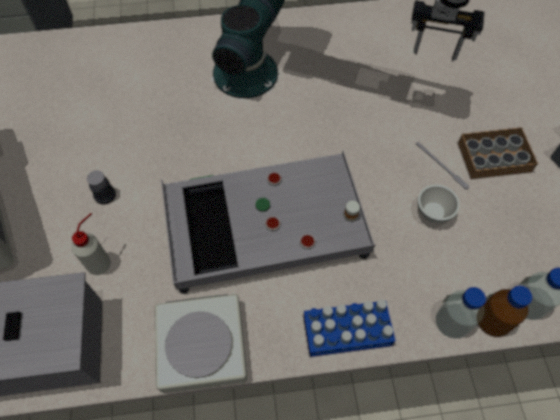

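The top view shows the scrap opening at about (346,207), with pellets at (264,182), (291,201) and (285,246). The monitor is at (297,221), next to the second pellet, and the jar is at (222,200). Next I'll measure these.

```bash
cat > m.py <<'E'
from h import *
def blobs(s,zt=0.07):
    im=s['image'].astype(int); r,g,b=im[...,0],im[...,1],im[...,2]
    out={}
    for n,m in (('red',(r>90)&(r>2*g)&(r>2*b)),('green',(g>r*1.5)&(g>b*1.25)&(g>60))):
        k,l,st,c=cv2.connectedComponentsWithStats(m.astype(np.uint8))
        for i in range(1,k):
            if st[i,4]>25: 
                p=ray(s,*c[i],zt); out.setdefault(n,[]).append((c[i].round(1),st[i,4],p[:2].round(4)))
    return out
def corners(s,z=0.06):
    im=s['image']; m=(im.max(2)<45).astype(np.uint8)
    return m
E
python3 - <<'E'
from m import *
for n in('top','scene'):
    s=vision.snapshot(n)
    for k,v in blobs(s).items():
        for x in v: print(n,k,*x)
    im=s['image']
    x0,y0,x1,y1=(200,145,400,285) if n=='top' else (150,140,385,295)
    c=cv2.resize(im[y0:y1,x0:x1],None,fx=3.4,fy=3.4,interpolation=cv2.INTER_CUBIC)
    c=np.clip(c.astype(float)*1.6,0,255).astype(np.uint8)
    cv2.imwrite(f'pics/{n}_crop.png',cv2.cvtColor(c,cv2.COLOR_RGB2BGR))
E
```

```text
top red [452.6 182.8] 98 [ 0.6302 -0.4745]
top red [285.7 246.4] 31 [0.4483 0.0318]
top green [297.3 220.1] 89 [ 0.5261 -0.0043]
top green [350.6 264.1] 56 [ 0.3924 -0.1552]
scene red [ 78.8 237.8] 107 [ 0.5646 -0.473 ]
scene green [262.4 204.1] 118 [ 0.5278 -0.0039]
```

View pics/top_crop.png

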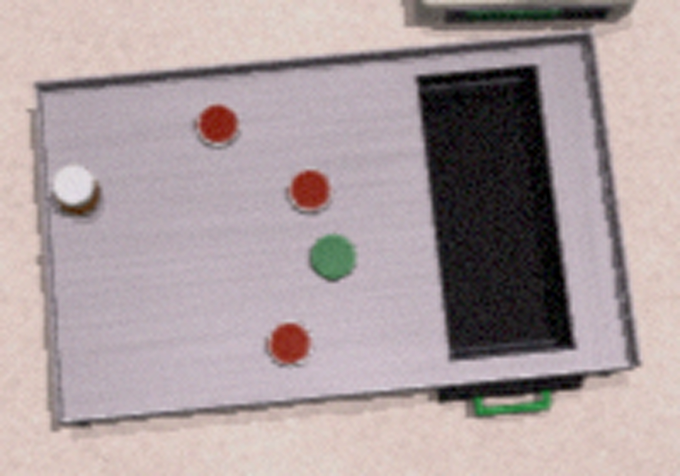

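View pics/scene_crop.png

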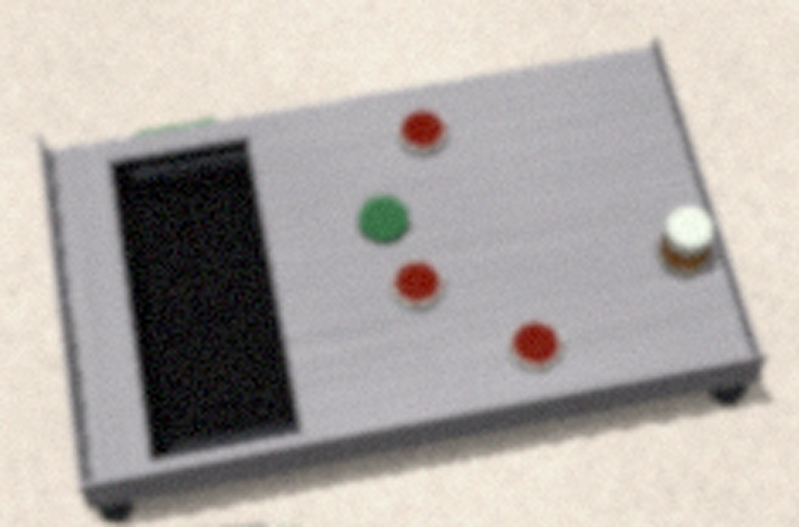

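The crops show clean discs and the opening's outline. Its sweep edge runs from (418,78) to (450,358) in the top crop. I'll loosen the red mask and measure the opening's frame.

```bash
sed -i 's/(r>90)&(r>2\*g)&(r>2\*b)/(r>60)\&(r>1.7*g)\&(r>1.7*b)/; s/st\[i,4\]>25/st[i,4]>35/' m.py
python3 - <<'E'
from m import *
E={}
for n,cs,o in(('top',[(418,78),(537,67),(574,347),(450,358)],(200,145)),('scene',[(298,432),(153,457),(112,160),(246,141)],(150,140))):
    s=vision.snapshot(n)
    for k,v in blobs(s).items():
        for x in v: print(n,k,*x)
    P=np.array([ray(s,o[0]+u/3.4-.35,o[1]+v/3.4-.35,.06)[:2] for u,v in cs]); print(P.round(4))
    c=P.mean(0); ux=P[0]-P[3]+P[1]-P[2]; uy=P[0]-P[1]+P[3]-P[2]
    print(n,'c',c.round(4),np.linalg.norm(ux)/2,np.linalg.norm(uy)/2,'yaw',np.degrees([np.arctan2(ux[1],ux[0]),np.arctan2(-uy[0],uy[1])]))
E
```

```text
top red [129.5 104.5] 130 [0.907  0.5099]
top red [263.6 181.1] 89 [0.6484 0.0939]
top red [451.8 183.5] 142 [ 0.6278 -0.4719]
top red [290.7 200.2] 90 [0.5871 0.0137]
top red [284.7 245.5] 98 [0.4509 0.0347]
top green [297.2 220.1] 94 [ 0.5261 -0.0042]
top green [350.4 264.1] 56 [ 0.3922 -0.1544]
[[ 0.69   -0.0866]
 [ 0.6979 -0.1939]
 [ 0.4434 -0.2118]
 [ 0.4362 -0.1041]]
top c [ 0.5669 -0.1491] 0.25474246770974435 0.10778219601420266 yaw [3.97588113 4.02580554]
scene red [273.9 177.5] 80 [0.4498 0.0363]
scene red [272.2 222.4] 92 [0.5849 0.0147]
scene red [ 79.2 237.6] 163 [ 0.5643 -0.472 ]
scene red [307.1 240.5] 97 [0.6475 0.0948]
scene red [502.  313.4] 120 [0.894  0.5147]
scene green [262.3 204.2] 117 [ 0.528  -0.0041]
[[ 0.6912 -0.0852]
 [ 0.697  -0.1903]
 [ 0.4402 -0.2089]
 [ 0.4363 -0.103 ]]
scene c [ 0.5662 -0.1469] 0.2564796930142091 0.10562432896409185 yaw [4.05967802 2.62915019]
```

```bash
cat > p.py <<'E'
from m import *
from scipy.spatial.transform import Rotation as R
C=np.array([.5665,-.148]); Y=np.radians(4); ex=np.array([np.cos(Y),np.sin(Y)]); ey=np.array([-ex[1],ex[0]])
def D(p): d=np.array(p)[:2]-C; return np.array([d@ex,d@ey]).round(4)
def W(x,y,z): return np.r_[C+ex*x+ey*y,z]
def go(x,y,z,yaw=Y):
    o=get_obs(); Rt=R.from_euler('xyz',o['ee_rot']); t=Rt.inv().apply(W(x,y,z)-o['tool_pos'])/.25
    rv=(Rt.inv()*R.from_euler('xyz',[np.pi,0,yaw])).as_rotvec()/np.pi
    print('t',o['time'].round(2),'deck',D(o['tool_pos']),o['tool_pos'][2].round(4),'yaw',np.degrees(o['ee_rot'][2]).round(1),'| shift',t.round(4),'turn',rv.round(4))
E
python3 - <<'E'
from p import *
for n,p in dict(A=(.648,.0943),B=(.586,.0142),C=(.4503,.0355),M=(.527,-.0042)).items(): print(n,D(p))
s=vision.snapshot('top'); print('jar',D(ray(s,222,200,.108)))
go(.098,.285,.17)
E
```

```text
A [0.0982 0.236 ]
B [0.0308 0.1604]
C [-0.1031  0.1912]
M [-0.0294  0.1462]
jar [0.0414 0.3601]Traceback (most recent call last):
  File "<stdin>", line 4, in <module>
  File "p.py", line 9, in go
    print('t',o['time'].round(2),'deck',D(o['tool_pos']),o['tool_pos'][2].round(4),'yaw',np.degrees(o['ee_rot'][2]).round(1),'| shift',t.round(4),'turn',rv.round(4))
              ^^^^^^^^^^^^^^^
AttributeError: 'float' object has no attribute 'round'
```

```bash
sed -i "s/o\['time'\].round(2)/round(float(o['time']),2)/" p.py
python3 - <<'E'
from p import *
go(.098,.285,.17)
E
```

```text
t 0.35 deck [-0.3183  0.6836] 0.175 yaw 68.5 | shift [-0.7231  2.189   0.0203] turn [1.000e-04 1.000e-04 3.585e-01]
```

Request:
servo_tool(targets="0.2 -0.033 0.1 0 0 0 0.036; 0.2 -0.066 0.2 0 0 0 0.072; 0.2 -0.1 0.3 0 0 0 0.108; 0.2 -0.133 0.4 0 0 0 0.144; 0.2 -0.166 0.5 0 0 0 0.18; 0.2 -0.2 0.6 0 0 0 0.216; 0.2 -0.233 0.7 0 0 0 0.252; 0.2 -0.266 0.8 0 0 0 0.288; 0.2 -0.3 0.9 0 0 0 0.324; 0.2 -0.33 1 0 0 0 0.358; 0.2 -0.33 1 0 0 0 0.358; 0.2 -0.33 1 0 0 0 0.358")

```text
time: 1.35
tool_pos: [0.4043, 0.3429, 0.1751]
ee_rot: [-3.141, 0.001, 0.07]
wrist_force: [-0.2, -0.8, 0.0]
width: 0.0196
```

Run:
```python
from p import *
go(.098,.285,.17)
```

```text
t 1.35 deck [-0.1275  0.501 ] 0.1751 yaw 4.0 | shift [0.9018 0.8642 0.0196] turn [-0.0001  0.0002  0.0001]
```

Request:
servo_tool(targets="0.2 0.1 0.1 0 0 0 0; 0.2 0.2 0.2 0 0 0 0; 0.2 0.3 0.3 0 0 0 0; 0.2 0.4 0.4 0 0 0 0; 0.2 0.5 0.48 0 0 0 0; 0.2 0.6 0.57 0 0 0 0; 0.2 0.7 0.67 0 0 0 0; 0.2 0.8 0.77 0 0 0 0; 0.2 0.9 0.864 0 0 0 0; 0.2 0.902 0.864 0.1 0 0 0; 0.2 0.902 0.864 0.2 0 0 0; 0.2 0.902 0.864 0.2 0 0 0")

```text
time: 2.35
tool_pos: [0.6407, 0.1446, 0.1185]
ee_rot: [-3.142, 0.011, 0.073]
wrist_force: [-1.1, 0.5, -2.0]
width: 0.019
```

Run:
```python
from p import *
go(.098,.285,.063)
s=snap('scene','s1.png'); snap('wrist','w1.png')
for k,v in blobs(s).items():
  for x in v: print(k,x[0],D(x[2]))
```

```text
t 2.35 deck [0.0944 0.2868] 0.1185 yaw 4.2 | shift [0.017  0.0071 0.2219] turn [-0.      0.0037  0.001 ]
red [273.9 177.5] [-0.1038  0.192 ]
red [272.2 222.4] [0.0297 0.161 ]
red [ 79.4 238. ] [-0.0236 -0.3225]
red [307.1 240.4] [0.0974 0.2367]
green [262.5 204.2] [-0.0281  0.1467]
```

View pics/s1.png

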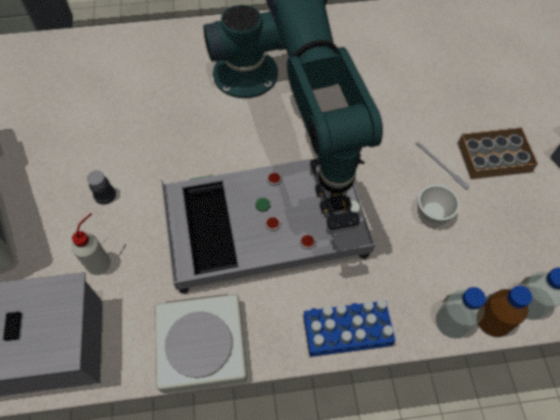

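View pics/w1.png

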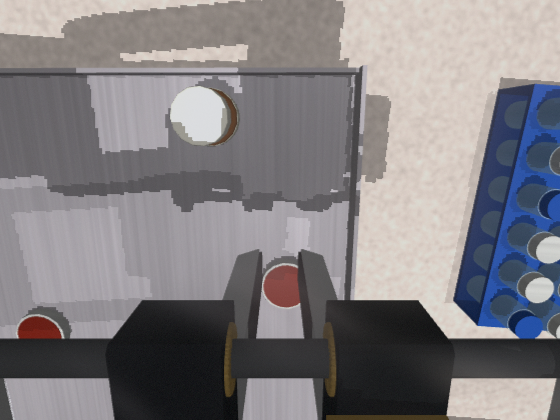

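Request:
servo_tool(targets="0.2 0 0 0.06 0 0 0; 0.2 0 0 0.12 0 0 0; 0.2 0 0 0.18 0 0 0; 0.2 0 0 0.22 0 0 0; 0.2 0 0 0.24 0 0 0; 0.2 0 0 0.24 0 0 0; 0.2 0 0 0.24 0 0 0")

```text
time: 3.03
tool_pos: [0.6446, 0.1447, 0.0665]
ee_rot: [-3.141, -0.002, 0.072]
wrist_force: [-0.6, -0.2, 0.1]
width: 0.0188
```

Run:
```python
from p import *
go(.098,.02,.063)
```

```text
t 3.03 deck [0.0983 0.2865] 0.0665 yaw 4.1 | shift [-0.0037  1.066   0.0139] turn [-0.0001 -0.0006  0.0007]
```

Request:
servo_tool(targets="0.2 0 0 0.013 0 0 0; 0.2 0 0.03 0.013 0 0 0; 0.2 0 0.06 0.013 0 0 0; 0.2 0 0.1 0.013 0 0 0; 0.2 0 0.14 0.013 0 0 0; 0.2 0 0.19 0.013 0 0 0; 0.2 0 0.24 0.013 0 0 0; 0.2 0 0.29 0.013 0 0 0; 0.2 0 0.34 0.013 0 0 0; 0.2 0 0.39 0.013 0 0 0; 0.2 0 0.44 0.013 0 0 0; 0.2 0 0.48 0.013 0 0 0")

```text
time: 4.03
tool_pos: [0.6528, 0.0227, 0.062]
ee_rot: [3.141, -0.0, 0.07]
wrist_force: [0.9, -0.2, 1.0]
width: 0.0188
```

Run:
```python
from p import *
go(.098,.02,.063)
s=snap('scene','s2.png')
for k,v in blobs(s).items():
  for x in v: print(k,x[0],D(x[2]))
```

```text
t 4.03 deck [0.098  0.1643] 0.062 yaw 4.0 | shift [-3.000e-04  5.771e-01 -3.800e-03] turn [ 0.0001 -0.      0.0002]
red [ 79.4 237.9] [-0.0238 -0.3225]
green [258.9 204.3] [-0.0299  0.1375]
```

View pics/s2.png

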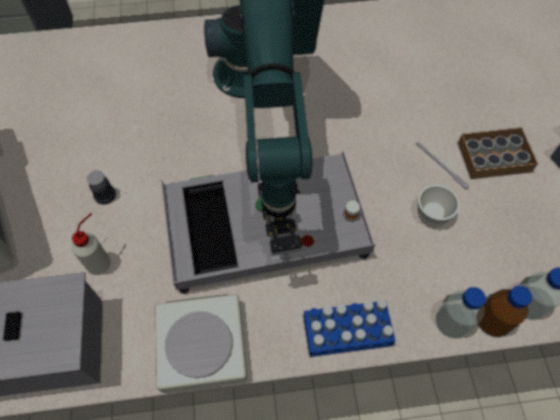

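Run:
```python
from p import *
s=snap('top','t2.png'); snap('wrist','w2.png')
for k,v in blobs(s).items():
  for x in v: print(k,x[0],D(x[2]))
```

```text
red [125.  108.2] [0.3743 0.6471]
red [451.7 183.5] [ 0.0388 -0.327 ]
green [350.8 264.1] [-0.1742  0.0046]
```

View pics/w2.png

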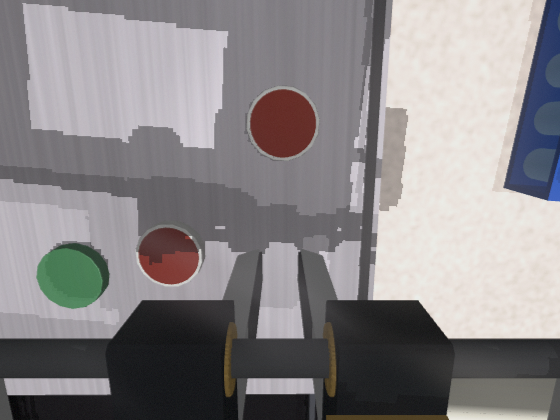

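View pics/t2.png

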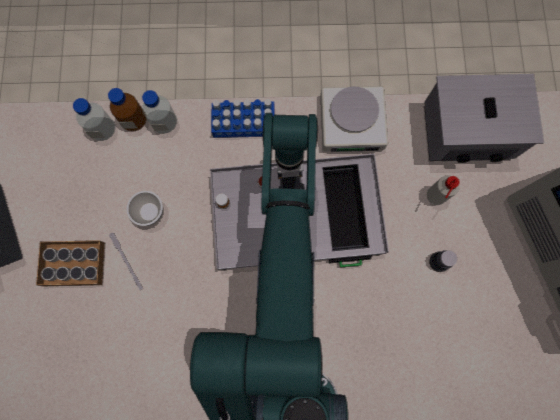

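Pellet A still shows at its old place behind the fingers, at (282,123) in the wrist view. I'll check that against the wrist calibration.

Run:
```python
from p import *
o=get_obs(); s=vision.snapshot('wrist'); T=np.eye(4); T[:3,:3]=R.from_euler('xyz',o['ee_rot']).as_matrix(); T[:3,3]=o['tool_pos']
s['world_from_camera']=T@s['T_tool_cam']; print(s['T_tool_cam'].round(3), s['mtx'].round(0))
print(px(s,o['tool_pos']), 'tip')
for n,u in dict(A=(282,123),B=(170,257),M=(73,277)).items(): print(n,D(ray(s,*u,.07)),D(ray(s,*u,.10)))
im=s['image']
```

```text
[[ 1.    -0.001  0.     0.   ]
 [ 0.001  0.967  0.253 -0.073]
 [-0.    -0.253  0.967 -0.21 ]
 [ 0.     0.     0.     1.   ]] [[362.   0. 280.]
 [  0. 362. 218.]
 [  0.   0.   1.]]
[278.90181773 246.66443261] tip
A [0.0998 0.2383] [0.0996 0.2383]
B [0.0335 0.1616] [0.0432 0.173 ]
M [-0.0258  0.1488] [-0.0073  0.1622]
```

The sweep didn't move pellet A. Either the fingers went over it or the heights are off, so I'll feel for the deck with a small lowering here, where it's clear.

Request:
servo_tool(targets="0.2 0 0 0.013 0 0 0; 0.2 0 0 0.013 0 0 0; 0.2 0 0 0.013 0 0 0")

```text
time: 4.48
tool_pos: [0.6523, 0.0252, 0.0583]
ee_rot: [-3.141, 0.001, 0.072]
wrist_force: [0.7, 0.6, 0.2]
width: 0.0188
```

```bash
python3 - <<'E'
from p import *
go(.098,.285,.063)
E
python3 - <<'E'
import cv2
im=cv2.imread('pics/s2.png')[185:260,230:330]
cv2.imwrite('pics/s2c.png',cv2.resize(im,None,fx=7,fy=7,interpolation=cv2.INTER_CUBIC))
E
```

```text
t 4.48 deck [0.0977 0.1668] 0.0583 yaw 4.1 | shift [ 0.0024 -0.4727 -0.0187] turn [-0.0001  0.0003  0.0008]
```

View pics/s2c.png

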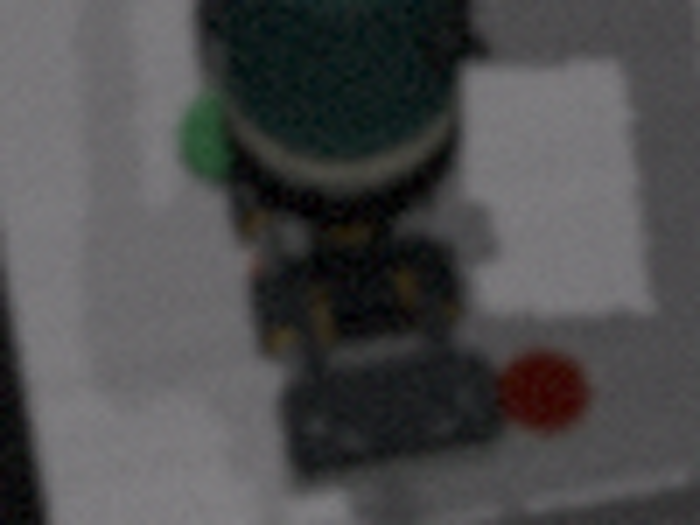

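TCP reads 58 mm and there's still no contact, so the open fingertips sit above the reported TCP. I'll keep feeling downwards in small steps.

Request:
servo_tool(targets="0.2 0 0 0.008 0 0 0; 0.2 0 0 0.008 0 0 0; 0.2 0 0 0.008 0 0 0")

```text
time: 4.73
tool_pos: [0.6525, 0.0248, 0.0566]
ee_rot: [-3.141, 0.0, 0.072]
wrist_force: [0.7, -0.3, 1.0]
width: 0.0185
```

Request:
servo_tool(targets="0.2 0 0 0.008 0 0 0; 0.2 0 0 0.008 0 0 0; 0.2 0 0 0.008 0 0 0")

```text
time: 4.98
tool_pos: [0.6525, 0.0245, 0.0546]
ee_rot: [-3.141, 0.0, 0.071]
wrist_force: [-0.4, 0.3, 0.5]
width: 0.0189
```

Run:
```python
from p import *
go(.098,.285,.063)
o=get_obs();print(o['wrist_force'])
snap('wrist','w3.png')
```

```text
t 4.98 deck [0.0979 0.1661] 0.0546 yaw 4.1 | shift [ 0.0013 -0.4757 -0.0336] turn [-0.      0.0001  0.0005]
[-0.37400842  0.29777463  0.52108355]
```

View pics/w3.png

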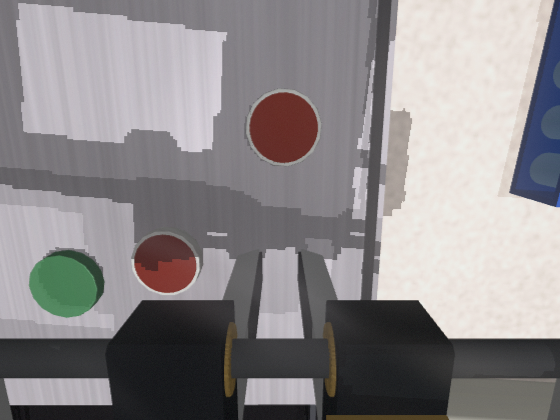

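Request:
servo_tool(targets="0.2 0 0 0.008 0 0 0; 0.2 0 0 0.008 0 0 0; 0.2 0 0 0.008 0 0 0")

```text
time: 5.28
tool_pos: [0.6525, 0.0244, 0.0525]
ee_rot: [-3.141, 0.0, 0.071]
wrist_force: [-0.3, 0.5, 0.1]
width: 0.0185
```

Request:
servo_tool(targets="0.2 0 0 0.008 0 0 0; 0.2 0 0 0.008 0 0 0; 0.2 0 0 0.008 0 0 0")

```text
time: 5.53
tool_pos: [0.6525, 0.0245, 0.0505]
ee_rot: [-3.141, 0.0, 0.071]
wrist_force: [0.2, -0.3, 0.3]
width: 0.0189
```

Request:
servo_tool(targets="0.2 0 0 0.006 0 0 0; 0.2 0 0 0.006 0 0 0; 0.2 0 0 0.006 0 0 0")

```text
time: 5.78
tool_pos: [0.6526, 0.0245, 0.0492]
ee_rot: [-3.142, 0.0, 0.071]
wrist_force: [-0.1, 0.2, 0.4]
width: 0.0189
```

Request:
servo_tool(targets="0.2 0 0 0.006 0 0 0; 0.2 0 0 0.006 0 0 0; 0.2 0 0 0.006 0 0 0")

```text
time: 6.03
tool_pos: [0.6526, 0.0245, 0.0476]
ee_rot: [-3.142, 0.0, 0.071]
wrist_force: [-0.5, 0.2, -0.2]
width: 0.0189
```

Run:
```python
from p import *
from scipy.optimize import least_squares
o=get_obs(); s=snap('wrist','w4.png'); T=np.eye(4); T[:3,:3]=R.from_euler('xyz',o['ee_rot']).as_matrix(); T[:3,3]=o['tool_pos']
s['world_from_camera']=T@s['T_tool_cam']
im=s['image'].astype(int); r,g,b=im[...,0],im[...,1],im[...,2]
for n,m in (('r',(r>60)&(r>1.7*g)),('g',(g>1.4*r)&(g>40))):
  cs,_=cv2.findContours(m.astype(np.uint8),0,1)
  for c in cs:
    if cv2.contourArea(c)>800:
      e=cv2.fitEllipse(c); print(n,e); print([D(ray(s,*e[0],z)) for z in (.05,.06,.07,.08)])
```

```text
r ((159.28453063964844, 274.0492858886719), (42.034053802490234, 68.46432495117188), 110.17601013183594)
[array([0.0241, 0.149 ]), array([0.0277, 0.1534]), array([0.0313, 0.1577]), array([0.0349, 0.1621])]
r ((283.41180419921875, 127.30683135986328), (68.83609008789062, 71.16973114013672), 7.058538913726807)
[array([0.1004, 0.2369]), array([0.1003, 0.237 ]), array([0.1002, 0.2371]), array([0.1001, 0.2372])]
g ((59.17167663574219, 288.55169677734375), (66.3913803100586, 74.86724090576172), 91.58316040039062)
[array([-0.0391,  0.1392]), array([-0.0325,  0.1441]), array([-0.0258,  0.1489]), array([-0.0192,  0.1537])]
```

View pics/w4.png

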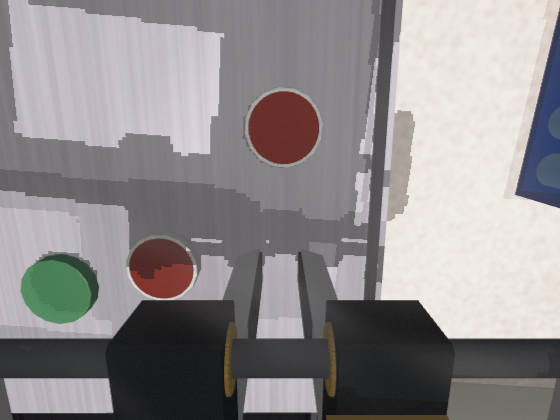

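Request:
servo_tool(targets="0.2 0 0 0.008 0 0 0; 0.2 0 0 0.008 0 0 0; 0.2 0 0 0.008 0 0 0")

```text
time: 6.33
tool_pos: [0.6525, 0.0245, 0.0455]
ee_rot: [-3.141, 0.0, 0.071]
wrist_force: [0.7, -0.1, -0.2]
width: 0.0187
```

Request:
servo_tool(targets="0.2 0 0 0.006 0 0 0; 0.2 0 0 0.006 0 0 0; 0.2 0 0 0.006 0 0 0")

```text
time: 6.58
tool_pos: [0.6526, 0.0245, 0.0441]
ee_rot: [-3.141, 0.0, 0.071]
wrist_force: [0.1, 0.8, 0.3]
width: 0.0187
```

Request:
servo_tool(targets="0.2 0 0 0.006 0 0 0; 0.2 0 0 0.006 0 0 0; 0.2 0 0 0.006 0 0 0")

```text
time: 6.83
tool_pos: [0.6526, 0.0245, 0.0427]
ee_rot: [-3.142, 0.0, 0.071]
wrist_force: [0.1, -0.1, -0.0]
width: 0.0186
```

Run:
```python
from p import *
o=get_obs(); s=vision.snapshot('scene')
print(px(s,o['tool_pos']),px(s,o['tool_pos']+[0,0,.019]),px(s,o['tool_pos']+[0,0,.097]))
c=s['image'][190:265,240:330]; c=cv2.resize(c,None,fx=8,fy=8,interpolation=cv2.INTER_CUBIC)
c=np.clip(c*2.5,0,255).astype(np.uint8)
cv2.imwrite('pics/s5.png',c[...,::-1])
w=vision.snapshot('wrist')['image'][200:340,200:360]
cv2.imwrite('pics/w5.png',cv2.resize(np.clip(w*1.8,0,255).astype(np.uint8),None,fx=4,fy=4)[...,::-1])
```

```text
[279.47503304 250.37864014] [279.47085006 247.10438527] [279.45253617 232.76906118]
```

View pics/s5.png

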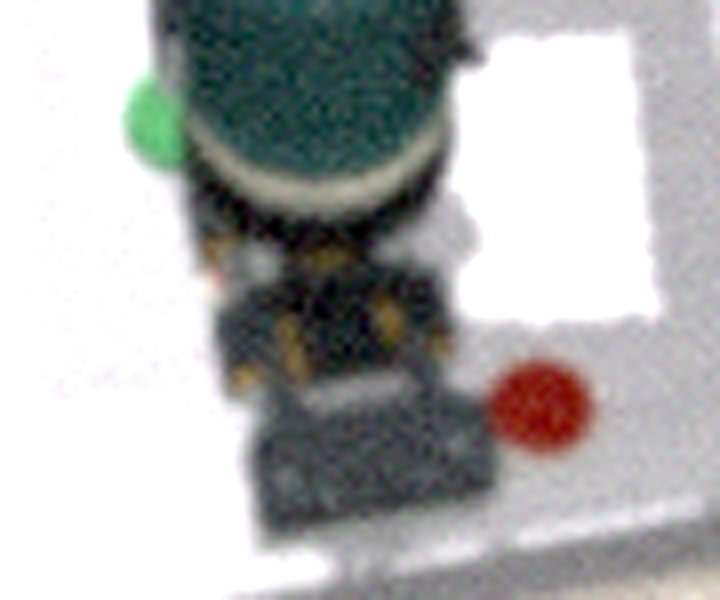

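View pics/w5.png

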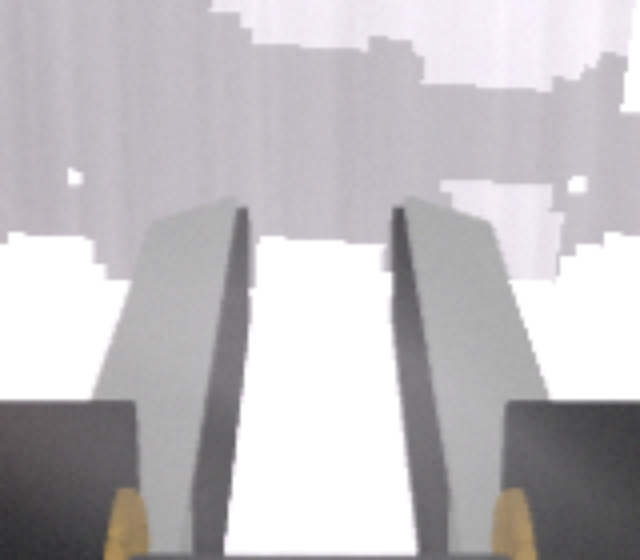

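The wrist close-up puts the fingertips roughly 30 mm behind the reported TCP, from two rough cues that agree. I'll keep feeling down to confirm.

Request:
servo_tool(targets="0.2 0 0 0.006 0 0 0; 0.2 0 0 0.012 0 0 0; 0.2 0 0 0.012 0 0 0")

```text
time: 7.18
tool_pos: [0.6524, 0.0245, 0.0393]
ee_rot: [-3.141, 0.001, 0.071]
wrist_force: [-0.4, -0.2, 0.2]
width: 0.0191
```

Request:
servo_tool(targets="0.2 0 0 0.006 0 0 0; 0.2 0 0 0.012 0 0 0; 0.2 0 0 0.012 0 0 0")

```text
time: 7.43
tool_pos: [0.6524, 0.0245, 0.0363]
ee_rot: [-3.141, 0.001, 0.071]
wrist_force: [-0.1, -0.2, -0.0]
width: 0.0184
```

Request:
servo_tool(targets="0.2 0 0 0.005 0 0 0; 0.2 0 0 0.008 0 0 0; 0.2 0 0 0.008 0 0 0")

```text
time: 7.68
tool_pos: [0.6525, 0.0245, 0.0345]
ee_rot: [-3.141, 0.0, 0.071]
wrist_force: [0.8, 0.0, -0.2]
width: 0.0184
```

Request:
servo_tool(targets="0.2 0 0 0.004 0 0 0; 0.2 0 0 0.008 0 0 0; 0.2 0 0 0.008 0 0 0")

```text
time: 7.93
tool_pos: [0.6525, 0.0245, 0.0325]
ee_rot: [-3.141, 0.0, 0.071]
wrist_force: [0.1, -0.3, 0.1]
width: 0.0188
```

Request:
servo_tool(targets="0.2 0 0 0.004 0 0 0; 0.2 0 0 0.008 0 0 0; 0.2 0 0 0.008 0 0 0")

```text
time: 8.18
tool_pos: [0.6525, 0.0245, 0.0305]
ee_rot: [-3.141, 0.0, 0.071]
wrist_force: [-0.4, 0.7, -0.5]
width: 0.0191
```

Run:
```python
from p import *
w=vision.snapshot('wrist')['image'][200:340,200:360]
cv2.imwrite('pics/w6.png',cv2.resize(np.clip(w*1.2,0,255).astype(np.uint8),None,fx=4,fy=4)[...,::-1])
```

```text
(no output)
```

View pics/w6.png

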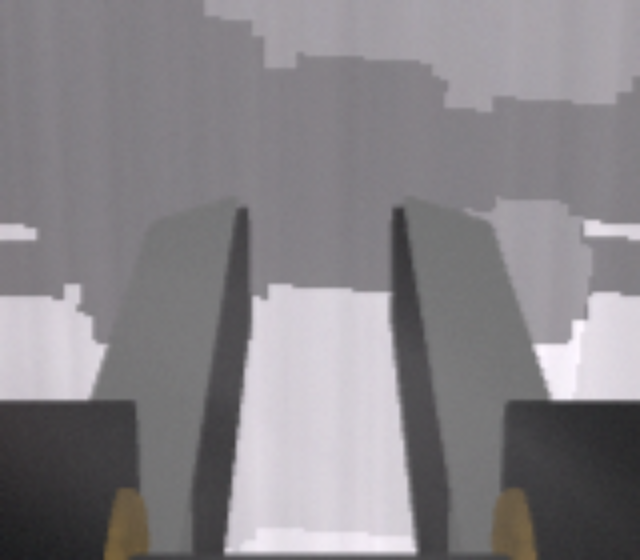

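Request:
servo_tool(targets="0.2 0 0 0.004 0 0 0; 0.2 0 0 0.006 0 0 0; 0.2 0 0 0.006 0 0 0")

```text
time: 8.48
tool_pos: [0.6528, 0.0245, 0.0301]
ee_rot: [3.142, -0.001, 0.071]
wrist_force: [-1.4, -0.1, 3.9]
width: 0.0191
```

Request:
servo_tool(targets="0.2 0 0 0.004 0 0 0; 0.2 0 0 0.006 0 0 0; 0.2 0 0 0.006 0 0 0")

```text
time: 8.73
tool_pos: [0.6529, 0.0245, 0.0301]
ee_rot: [3.141, -0.001, 0.071]
wrist_force: [-2.8, 0.5, 8.8]
width: 0.0189
```

Request:
servo_tool(targets="0.2 0 0 0.004 0 0 0; 0.2 0 0 0.006 0 0 0; 0.2 0 0 0.006 0 0 0")

```text
time: 8.98
tool_pos: [0.6529, 0.0244, 0.0301]
ee_rot: [3.141, -0.002, 0.071]
wrist_force: [-4.3, 0.8, 12.9]
width: 0.0191
```

Contact comes at TCP z = 0.030, so the real tips are 30 mm behind the reported TCP and my sweep height is TCP z ≈ 0.033. I'll lift, go back behind pellet A and lower.

Request:
servo_tool(targets="0.2 0 0 -0.08 0 0 0; 0.2 0 0 -0.15 0 0 0; 0.2 0 -0.1 -0.15 0 0 0; 0.2 0 -0.2 -0.15 0 0 0; 0.2 0 -0.3 -0.15 0 0 0; 0.2 0 -0.4 -0.15 0 0 0; 0.2 0 -0.48 -0.15 0 0 0; 0.2 0 -0.48 -0.15 0 0 0; 0.2 0 -0.48 -0.1 0 0 0; 0.2 0 -0.48 -0.05 0 0 0; 0.2 0 -0.48 -0.03 0 0 0; 0.2 0 -0.48 -0.03 0 0 0")

```text
time: 9.98
tool_pos: [0.6429, 0.1426, 0.0312]
ee_rot: [3.141, 0.004, 0.07]
wrist_force: [-0.6, 0.1, 0.3]
width: 0.0186
```

Run:
```python
from p import *
go(.098,.02,.033)
```

```text
t 9.98 deck [0.0964 0.2845] 0.0312 yaw 4.0 | shift [ 0.0065  1.0582 -0.0069] turn [ 0.0001  0.0013 -0.0001]
```

Request:
servo_tool(targets="0.2 0 0.02 -0.005 0 0 0; 0.2 0 0.04 -0.005 0 0 0; 0.2 0 0.07 -0.005 0 0 0; 0.2 0 0.11 -0.005 0 0 0; 0.2 0 0.15 -0.005 0 0 0; 0.2 0 0.19 -0.005 0 0 0; 0.2 0 0.23 -0.005 0 0 0; 0.2 0 0.27 -0.005 0 0 0; 0.2 0 0.31 -0.005 0 0 0; 0.2 0 0.35 -0.005 0 0 0; 0.2 0 0.38 -0.005 0 0 0; 0.2 0 0.4 -0.005 0 0 0")

```text
time: 10.98
tool_pos: [0.6514, 0.0432, 0.0351]
ee_rot: [3.142, -0.0, 0.07]
wrist_force: [-0.4, 1.9, 0.7]
width: 0.0189
```

Run:
```python
from p import *
go(.098,.02,.033)
snap('wrist','w7.png')
s=vision.snapshot('scene')
cv2.imwrite('pics/s7.png',cv2.resize(s['image'][140:295,150:385],None,fx=3.4,fy=3.4)[...,::-1])
```

```text
t 10.98 deck [0.098  0.1848] 0.0351 yaw 4.0 | shift [-4.000e-04  6.591e-01  8.300e-03] turn [ 0.     -0.      0.0002]
```

View pics/w7.png

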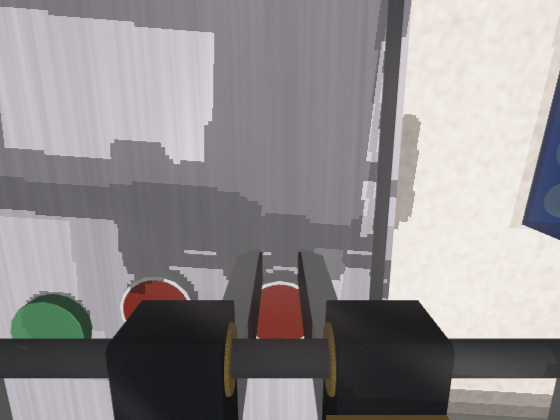

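View pics/s7.png

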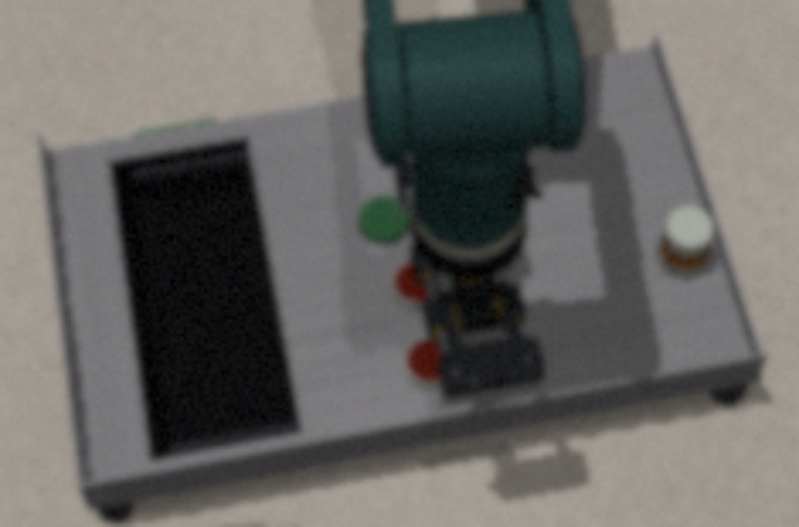

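Pellet A is now ahead of the fingers, at (280,305) in the wrist view, and moving with them. I'll continue over the edge.

Request:
servo_tool(targets="0.2 0 0.02 0.006 0 0 0; 0.2 0 0.06 0.006 0 0 0; 0.2 0 0.11 0.006 0 0 0; 0.2 0 0.16 0.006 0 0 0; 0.2 0 0.22 0.006 0 0 0; 0.2 0 0.28 0.006 0 0 0; 0.2 0 0.34 0.006 0 0 0; 0.2 0 0.4 0.006 0 0 0; 0.2 0 0.46 0.006 0 0 0; 0.2 0 0.53 0.006 0 0 0; 0.2 0 0.6 0.006 0 0 0; 0.2 0 0.66 0.006 0 0 0")

```text
time: 12.08
tool_pos: [0.663, -0.1225, 0.0335]
ee_rot: [3.141, -0.0, 0.07]
wrist_force: [-0.6, 0.8, 0.1]
width: 0.0188
```

Run:
```python
from p import *
go(.03,.22,.063)
s=vision.snapshot('scene')
cv2.imwrite('pics/s8.png',cv2.resize(np.clip(s['image'][140:295,150:385]*2.0,0,255).astype(np.uint8),None,fx=3.4,fy=3.4)[...,::-1])
```

```text
t 12.08 deck [0.0981 0.0187] 0.0335 yaw 4.0 | shift [-0.2717 -0.8052 -0.1181] turn [ 0.0001 -0.      0.0002]
```

View pics/s8.png

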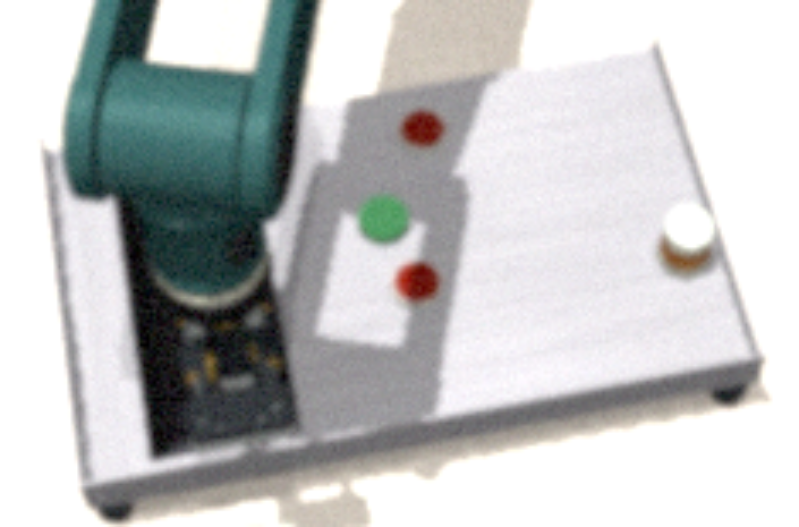

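Pellet A has gone into the opening; B, C and the monitor haven't moved. Next is pellet B.

Request:
servo_tool(targets="0.2 0 0 -0.08 0 0 0; 0.2 0 0 -0.15 0 0 0; 0.2 -0.03 -0.1 -0.15 0 0 0; 0.2 -0.07 -0.2 -0.15 0 0 0; 0.2 -0.1 -0.32 -0.15 0 0 0; 0.2 -0.15 -0.44 -0.15 0 0 0; 0.2 -0.2 -0.56 -0.15 0 0 0; 0.2 -0.24 -0.68 -0.15 0 0 0; 0.2 -0.264 -0.785 -0.15 0 0 0; 0.2 -0.264 -0.785 -0.15 0 0 0; 0.2 -0.264 -0.785 -0.08 0 0 0; 0.2 -0.264 -0.785 -0.08 0 0 0")

```text
time: 13.13
tool_pos: [0.5815, 0.071, 0.0511]
ee_rot: [3.142, 0.004, 0.072]
wrist_force: [-0.6, -0.3, -0.8]
width: 0.0191
```

Run:
```python
from p import *
go(.032,.02,.033)
snap('wrist','w9.png')
```

```text
t 13.13 deck [0.0302 0.2174] 0.0511 yaw 4.2 | shift [0.0054 0.7898 0.0724] turn [0.     0.0013 0.0008]
```

View pics/w9.png

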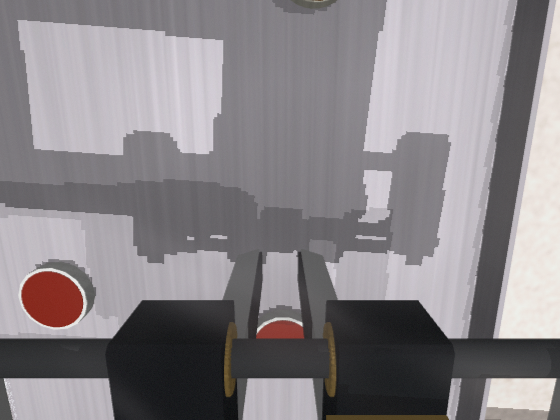

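Pellet B is centred between the fingers at u≈281, with C off to the side at (54,298). I'll lower and sweep.

Request:
servo_tool(targets="0.2 0 0 0.04 0 0 0; 0.2 0 0 0.068 0 0 0; 0.2 0 0 0.068 0 0 0; 0.2 0 0 0.068 0 0 0; 0.2 0 0.02 0.068 0 0 0; 0.2 0 0.04 0.068 0 0 0; 0.2 0 0.07 0.068 0 0 0; 0.2 0 0.11 0.068 0 0 0; 0.2 0 0.15 0.068 0 0 0; 0.2 0 0.19 0.068 0 0 0; 0.2 0 0.23 0.068 0 0 0; 0.2 0 0.27 0.068 0 0 0")

```text
time: 14.18
tool_pos: [0.5881, 0.0023, 0.0367]
ee_rot: [-3.142, -0.0, 0.071]
wrist_force: [-0.2, 0.1, -0.1]
width: 0.019
```

Run:
```python
from p import *
go(.032,.02,.033)
s=vision.snapshot('scene')
cv2.imwrite('pics/s10.png',cv2.resize(np.clip(s['image'][140:295,150:385]*2.0,0,255).astype(np.uint8),None,fx=3.4,fy=3.4)[...,::-1])
snap('wrist','w10.png')
```

```text
t 14.18 deck [0.0321 0.1484] 0.0367 yaw 4.1 | shift [-0.0007  0.5136  0.0146] turn [-0.     -0.0001  0.0003]
```

View pics/s10.png

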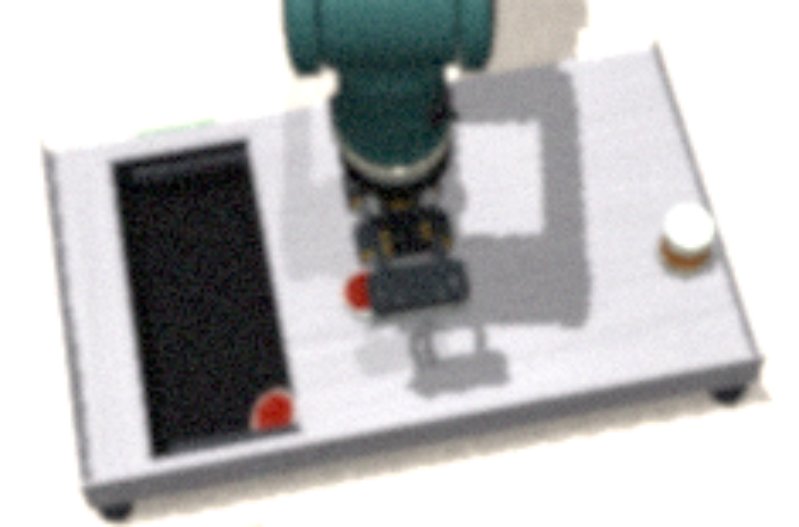

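View pics/w10.png

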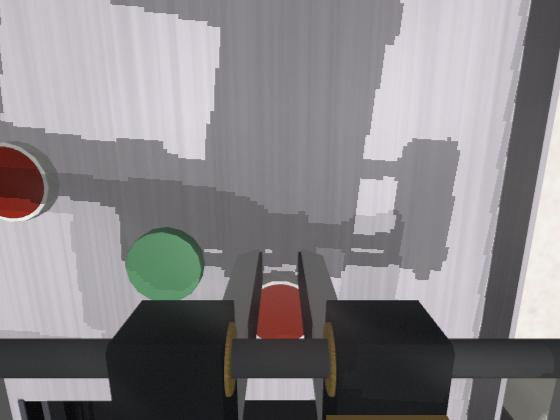

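Pellet A lies in the pan at crop (272,412). B is ahead of the fingers and the monitor hasn't moved. Continuing with B.

Request:
servo_tool(targets="0.2 0 0.02 0.012 0 0 0; 0.2 0 0.05 0.012 0 0 0; 0.2 0 0.09 0.012 0 0 0; 0.2 0 0.13 0.012 0 0 0; 0.2 0 0.17 0.012 0 0 0; 0.2 0 0.22 0.012 0 0 0; 0.2 0 0.27 0.012 0 0 0; 0.2 0 0.32 0.012 0 0 0; 0.2 0 0.38 0.012 0 0 0; 0.2 0 0.44 0.012 0 0 0; 0.2 0 0.5 0.012 0 0 0; 0.2 0 0.54 0.012 0 0 0")

```text
time: 15.28
tool_pos: [0.5977, -0.1335, 0.0335]
ee_rot: [3.141, -0.0, 0.07]
wrist_force: [-0.3, 0.1, -0.1]
width: 0.019
```

Run:
```python
from p import *
go(-.103,.247,.083)
s=vision.snapshot('scene')
cv2.imwrite('pics/s11.png',cv2.resize(np.clip(s['image'][140:295,150:385]*2.0,0,255).astype(np.uint8),None,fx=3.4,fy=3.4)[...,::-1])
```

```text
t 15.28 deck [0.0321 0.0123] 0.0335 yaw 4.0 | shift [-0.5403 -0.9389 -0.1986] turn [ 0.0002 -0.      0.    ]
```

View pics/s11.png

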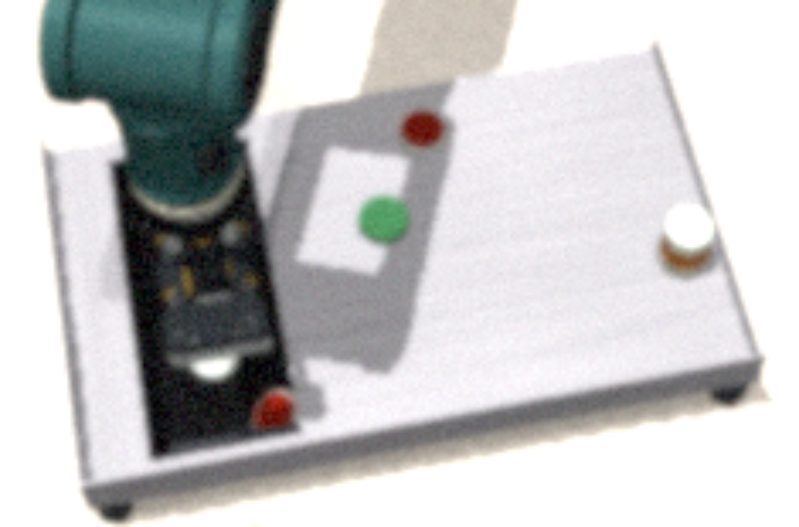

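Pellet B has dropped too; a bright disc in the pan shows at (212,365). Next, pellet C.

Request:
servo_tool(targets="0.2 0 0 -0.1 0 0 0; 0.2 0 0 -0.2 0 0 0; 0.2 -0.05 -0.1 -0.2 0 0 0; 0.2 -0.11 -0.2 -0.2 0 0 0; 0.2 -0.17 -0.31 -0.2 0 0 0; 0.2 -0.24 -0.43 -0.2 0 0 0; 0.2 -0.31 -0.55 -0.2 0 0 0; 0.2 -0.38 -0.67 -0.2 0 0 0; 0.2 -0.46 -0.79 -0.2 0 0 0; 0.2 -0.51 -0.89 -0.2 0 0 0; 0.2 -0.54 -0.94 -0.2 0 0 0; 0.2 -0.54 -0.94 -0.16 0 0 0")

```text
time: 16.33
tool_pos: [0.4463, 0.0962, 0.0756]
ee_rot: [-3.14, -0.004, 0.075]
wrist_force: [0.4, 0.7, 0.2]
width: 0.0192
```

Run:
```python
from p import *
go(-.103,.245,.035)
snap('wrist','w12.png')
```

```text
t 16.33 deck [-0.1029  0.252 ] 0.0756 yaw 4.3 | shift [-0.0014  0.0283  0.1622] turn [-0.0005 -0.0014  0.0018]
```

View pics/w12.png

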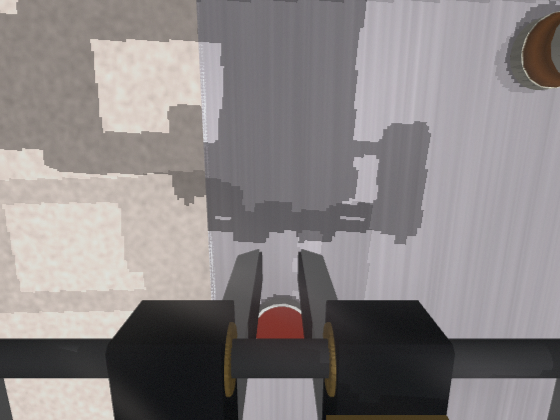

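Pellet C is centred at u≈281, ahead of the fingers. I'll lower and start the sweep.

Request:
servo_tool(targets="0.2 0 0 0.07 0 0 0; 0.2 0 0 0.13 0 0 0; 0.2 0 0 0.16 0 0 0; 0.2 0 0 0.16 0 0 0; 0.2 0 0 0.16 0 0 0; 0.2 0 0.02 0.16 0 0 0; 0.2 0 0.05 0.16 0 0 0; 0.2 0 0.08 0.16 0 0 0; 0.2 0 0.12 0.16 0 0 0; 0.2 0 0.16 0.16 0 0 0; 0.2 0.002 0.2 0.16 0 0 0; 0.2 0.004 0.24 0.16 0 0 0")

```text
time: 17.38
tool_pos: [0.4517, 0.0327, 0.0338]
ee_rot: [-3.141, -0.001, 0.071]
wrist_force: [-1.3, 0.0, 1.3]
width: 0.0185
```

Run:
```python
from p import *
go(-.093,.012,.033)
snap('wrist','w13.png')
```

```text
t 17.38 deck [-0.1019  0.1883] 0.0338 yaw 4.1 | shift [0.035  0.7051 0.003 ] turn [-0.     -0.0002  0.0003]
```

View pics/w13.png

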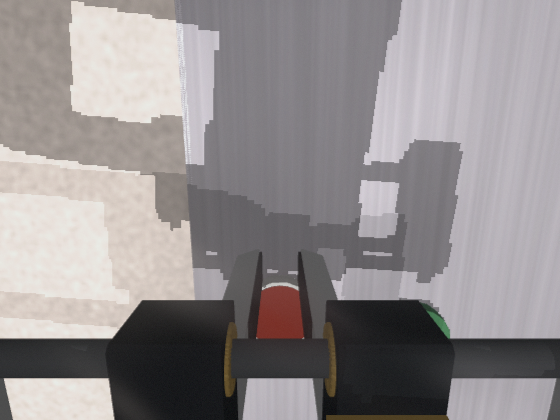

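Request:
servo_tool(targets="0.2 0.001 0.03 0.002 0 0 0; 0.2 0.003 0.07 0.002 0 0 0; 0.2 0.006 0.12 0.002 0 0 0; 0.2 0.009 0.18 0.002 0 0 0; 0.2 0.012 0.24 0.002 0 0 0; 0.2 0.015 0.3 0.002 0 0 0; 0.2 0.018 0.36 0.002 0 0 0; 0.2 0.022 0.43 0.002 0 0 0; 0.2 0.026 0.5 0.002 0 0 0; 0.2 0.03 0.57 0.002 0 0 0; 0.2 0.033 0.64 0.002 0 0 0; 0.2 0.035 0.7 0.002 0 0 0")

```text
time: 18.43
tool_pos: [0.4726, -0.1417, 0.0329]
ee_rot: [3.141, 0.0, 0.071]
wrist_force: [0.5, 0.8, -0.1]
width: 0.0187
```

Request:
servo_tool(targets="0.2 0 0 0 0 0 0; 0.2 0 0 -0.1 0 0 0; 0.2 0 0 -0.2 0 0 0; 0.2 0 0 -0.3 0 0 0; 0.2 0 -0.1 -0.4 0 0 0; 0.2 0 -0.22 -0.5 0 0 0; 0.2 0 -0.36 -0.5 0 0 0; 0.2 0 -0.5 -0.5 0 0 0; 0.2 0 -0.64 -0.5 0 0 0; 0.2 0 -0.78 -0.5 0 0 0; 0.2 0 -0.9 -0.5 0 0 0; 0.2 0 -1 -0.5 0 0 0")

```text
time: 19.43
tool_pos: [0.4538, 0.112, 0.158]
ee_rot: [-3.141, 0.0, 0.073]
wrist_force: [0.2, -0.1, 0.1]
width: 0.0183
```

Request:
servo_tool(targets="0.2 0 -0.12 0 0 0 0; 0.2 0 -0.25 0 0 0 0; 0.2 0 -0.37 0 0 0 0; 0.2 0 -0.5 0 0 0 0; 0.2 0 -0.6 0 0 0 0; 0.2 0 -0.7 0 0 0 0; 0.2 0 -0.8 0 0 0 0; 0.2 0 -0.8 0 0 0 0; 0.2 0 -0.8 0 0 0 0")

```text
time: 20.18
tool_pos: [0.4397, 0.3097, 0.1575]
ee_rot: [3.141, 0.001, 0.074]
wrist_force: [0.3, -0.6, 0.2]
width: 0.0189
```

Run:
```python
from p import *
print(get_obs()['time'],get_obs()['wrist_force'])
for n,b in(('scene',(150,140,385,295)),('top',(200,145,400,285))):
    s=vision.snapshot(n)
    x0,y0,x1,y1=b
    cv2.imwrite(f'pics/{n}_end.png',cv2.resize(np.clip(s['image'][y0:y1,x0:x1]*2.2,0,255).astype(np.uint8),None,fx=3.4,fy=3.4,interpolation=cv2.INTER_CUBIC)[...,::-1])
    for k,v in blobs(s).items():
        for x in v: print(n,k,x[0],x[1],D(x[2]),D(ray(s,*x[0],.017)))
```

```text
20.1833 [ 0.34133374 -0.55606977  0.19360168]
scene red [219.8 199.2] 85 [-0.0654  0.04  ] [-0.0981  0.0396]
scene red [ 79.3 237.7] 166 [-0.0246 -0.3229] [-0.0552 -0.3392]
scene red [230.1 260.7] 81 [0.1138 0.0392] [0.0893 0.0387]
scene red [498.4 309.9] 59 [0.3633 0.6333] [0.3496 0.6592]
scene red [508.1 319.8] 36 [0.3901 0.6457] [0.3776 0.6722]
scene green [262.4 204.3] 118 [-0.028   0.1464] [-0.0589  0.1507]
top red [125.2 107.5] 267 [0.3768 0.6462] [0.403  0.6627]
top red [328.  179.9] 78 [0.0841 0.0419] [0.0994 0.0353]
top red [451.7 183.5] 146 [ 0.0387 -0.3271] [ 0.0522 -0.3476]
top red [334.8 241.2] 80 [-0.1033  0.0428] [-0.0953  0.0364]
top green [297.1 220. ] 83 [-0.0301  0.1466] [-0.0192  0.1441]
top green [350.6 264.1] 56 [-0.1742  0.0052] [-0.1689 -0.0029]
```

View pics/scene_end.png

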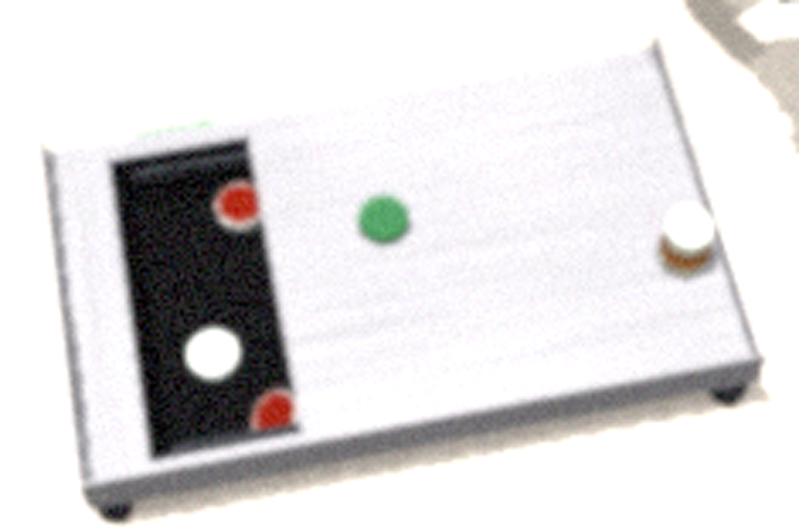

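View pics/top_end.png

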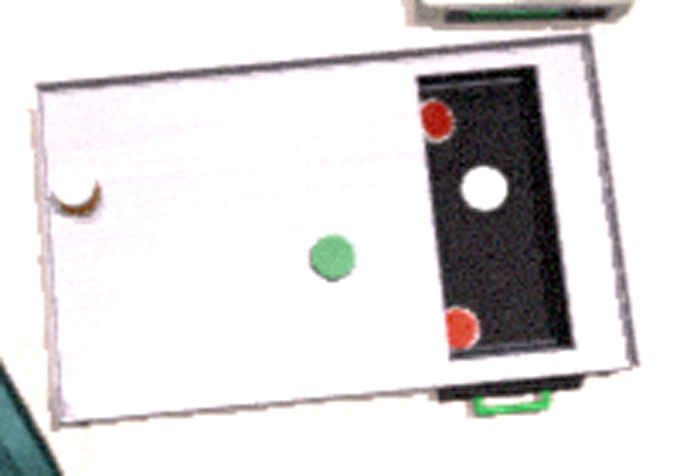

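Both views show all three discs in the pan: A at (272,412), C at (237,204), and B face-down at (212,352) in the scene crop. The monitor and jar are in place and the arm is clear, so I'm handing in.

Run:
```python
from bench import robot
print(robot.close_job())
```

```text
the job is handed in; nothing more can be done
None
```

I swept all three rust-red pellets over the edge one at a time, each cradled by the slightly opened fingers and never gripped. All three now lie in the black pan, and I handed the job in at about 20 s.

**Final checks:**
- **Pellets:** the scene and top views both show three discs inside the opening and none left on the deck. Two lie red side up, partly hidden under the deck edge; the third landed face-down. For the pellet near the rear corner, the two views put it about 30 mm above the bench. A pellet lying flat would be at about 17 mm. I think its half-hidden outline causes that, but I can't rule out that it lies tilted in the pan.
- **Monitor and jar:** the monitor is within 1 to 2 mm of where it started, which is within camera error. The jar looked unmoved in both views, though I did not measure it again. I never went near the things on the bench and did not measure them again either.
- **Arm:** it ended clear of the deck, with no force showing at the wrist beyond sensor noise.

**What went wrong:** my first sweep passed over pellet A without moving it, because the real fingertips sit about 30 mm behind the reported TCP. I found this by feeling for the deck with a light touch of about 13 N, then redid the sweep with the corrected height.

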